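# Take a picture at the microscope console

### The arm

A 7-joint arm with a two-finger parallel gripper is mounted at the origin on the work surface. World frame = base frame: x ahead of the robot, y to its left, z up, the work surface at z = 0. Lengths are in mm, angles in rad, forces in N, time in s.
With the tool pointing down it reaches from about 400 to 875 mm from the base axis. Payload 19.3 kg.
Tool frame: the origin (TCP) lies at the very end of the fingers, on their centre line; the grasp point (between the pads) lies 19 mm behind it (grip_point_offset is the z of the grasp point in the tool frame, in mm); z points along the fingers, y is the line along which they close (so a half turn about z gives the same grasp; the last joint's range is limited). The gripper opens to 85 mm and grips with 20 to 120 N. Pads are 22 mm wide; open, the fingers measure 114 mm over their backs; the gripper's body (76 mm by 85 mm) begins 54 mm behind the grasp point. The pads swing forward as they close: fully open they stand 13 mm farther back than shut.
Start: joints at [1.208, 0.521, -0.036, 1.599, 0.021, 1.021, -0.113], TCP at [180.368, -598.399, 231.291] pointing down, gripper open.
Joint ranges: [-2.91, 2.91], [-0.3, 2.13], [-1.5, 1.42], [0.17, 2.43], [-1.26, 4.41], [0.16, 1.93], [-2.52, 2.52]. Speed limits (rad/s): [1.89, 1.89, 2.39, 2.39, 3.01, 3.01, 3.01].

### API

Orientations are given as a 3x3 rotation matrix whose columns are the frame's x, y, z axes.
In Python, from workcell import movep, movel, goto_joints, open_gripper, clamp, wait, inverse_kinematics, read_state, camera, PlanningError, finish_job, grip_point_offset gives the robot as it stands. Calls block until the motion is done:
- movep(position, orientation): joint-space move of the TCP to a pose.
- movel(position, frame=None, max_speed=150, guard=None): straight line of the TCP; frame=None keeps the orientation; max_speed is the mean speed in mm/s. With guard (N) it stops when the force on the tool has changed by that much, and returns True; else False.
- goto_joints(angles): joint-space move.
- open_gripper() and clamp(): open the fingers fully, or close them until they stop; the grip force is fixed at half the most.
- wait(seconds).
- inverse_kinematics(position, orientation): joint angles nearest the present ones, or None.
- read_state(): the state.
- camera(name): name is "scene" or "side" or "wrist"; returns a dict with "image" (400x640x3 uint8, blue, green, red), "range_z" (400x640 float32, mm along the optical axis (not along the pixel's ray), 0 where there is no reading), "fx", "fy", "cx", "cy" (pixels), "cam_to_world" (4x4, takes a point from camera to world coordinates). Camera axes: x right, y up, looking along -z (the intrinsics and any distortion apply to the point x, -y, -z); pixel columns grow to the right and rows downward; lengths in mm; the calibration is good to about 2 mm. A picture is of the moment at which its call begins.
A pose or a line that the arm cannot do raises PlanningError and nothing moves.
- finish_job(): hands the job in; it is judged then, once.
The state is a dict: "time": time; "qpos": joint angles; "qvel": joint speeds; "joint_efforts": joint torques, N m; "eef_pos": TCP position; "tool_rot": TCP orientation; "ft_force": force on the tool from outside, world axes, zero at the start; "torque": the same for the moment, N m; "finger_gap": finger opening in mm; "gripper_force": force on a finger pad.
Only numpy, scipy, OpenCV 4.12 (cv2) and the standard library are available. Lean on these libraries where they do the work, as an engineer would, in place of code of your own. Each camera call takes 0.05 s, during which the arm holds its last target. There are 200 camera calls.

### The job

Take an inspection picture at the microscope's console: first push the raised end of the rocker switch down until it has tipped fully over, then press the long bar key all the way down so that it stays down, and last press the round key all the way down, keep it down for two seconds and let it come up again. Keep to that order, do not press the square key, and leave the jar, its lid, the tub and the steel bushing standing where they are.

Things in the scene. Friction and masses are not known exactly. Their poses are not given: they have to be found in the camera images.
- console: White box fixed to the bench, 250 (x) by 200 (y) by 45 mm high, turned up to 0.5 rad. Origin: centre of its underside, at bench height; z up. On its level top four black controls in grey surrounds (under 7 mm high) stand at x,y = (-70,45), (-70,-45), (20,45), (20,-45) mm in its frame; which is where changes from run to run, but their axes stay parallel to the console's.
- rocker_pad (a point): Point to push straight down: middle of the raised half of the rocker, 16 mm from its pivot towards the console's +x. The rocker, 56 (x) by 30 mm (y), has two flat halves meeting in a shallow V at a pivot line 13 mm above the console's top. At first the +x half slopes up to an end 11 mm above the pivot and the other is level; fully tipped, the +x half is level.
- rocker (a joint): Tilt of the rocker in rad: 0 to 0.05 at the start (off), 0.4 fully tipped over (on, against a stop). It is held by friction (0.04 N m, so about 3 N at rocker_pad) and stays where it is left.
- bar_key_top (a point): Centre of the top face of the bar key: a slim bar, 16 (x) by 70 (y) mm, its top 16 mm above the console's top when up and 10 mm when fully down; the surround is 26 x 80 x 6 mm high. Its z axis points up; x and y are parallel to the console's.
- bar_key (a joint): How far the bar key is pressed, in m: 0 up, 0.006 fully down. It has no return spring: friction of about 3 N holds it, so it stays down where it is left.
- round_key_top (a point): Centre of the top face of the round key, 32 mm in diameter, its top 16 mm above the console's top when up and 10 mm when fully down; the surround is 42 mm across and 6 mm high. Its z axis points up; x and y are parallel to the console's.
- round_key (a joint): How far the round key is pressed, in m: 0 up, 0.006 fully down. A spring (1.5 N at first, 5 N fully down) brings it up again when let go.
- square_key_top (a point): Centre of the top face of the square key, 30 by 30 mm, its top 16 mm above the console's top; not to be pressed. Its z axis points up; x and y are parallel to the console's.
- square_key (a joint): How far the square key is pressed, in m: 0 up, 0.006 fully down; sprung like the round key. It must stay up.
- glass_jar: Open clear glass jar, 44 mm across, 50 mm high, loose on the bench on the console's +y side. Origin: centre of its underside; z up.
- jar_lid: Black round jar lid, 48 mm across, 12 mm high, loose on the bench on the console's +y side. Origin: centre of its underside; z up.
- white_tub: White closed tub, 60 mm across, 85 mm high, loose on the bench on the console's -y side. Origin: centre of its underside; z up.
- bushing: Small flanged steel bushing, 24 mm across at the foot, 26 mm high, standing loose on the console's top near its +x edge, at least 75 mm from the centres of the nearest controls in the console's x. Origin: centre of its underside; z up.
There are look-alikes about, which are no part of the job. There is more than one size of the glass_jar; the job needs the middle-sized.

How it is judged (in metres and radians):
On the way, in this order (a step that is already met when the one before it is completed fails the run):
1. the rocker is tipped fully over (value of joint rocker above 0.36 rad), for 0.1 s.
2. the bar key is pressed fully down (value of joint bar_key above 0.005 m), for 0.1 s.
3. the round key is pressed fully down and kept down (value of joint round_key above 0.0045 m), for 1.4 s.
At the end, for the whole second after the job is handed in: The rocker is tipped over (above 0.36 of 0.4 rad), the bar key is still down (above 4.8 of 6 mm), the round and square keys are up (within 1 mm), and jar, lid, tub and bushing stand upright and at rest within 12 mm of where they were (value of joint rocker above 0.36 rad and value of joint bar_key above 0.0048 m and value of joint each of round_key, square_key below 0.001 m and distance of each of glass_jar, white_tub, jar_lid, bushing from where it was at the start of the episode below 0.012 m and angle between each of glass_jar, white_tub, jar_lid, bushing's own z axis and vertical below 0.2 rad and linear speed of each of glass_jar, white_tub, jar_lid, bushing below 0.02 m/s); the robot touches nothing.
It fails at once if the bar key is pressed before the rocker is tipped over (value of joint bar_key above 0.003 m and value of joint rocker below 0.34 rad).
It fails at once if the round key is pressed before the rocker is tipped over and the bar key is down (value of joint round_key above 0.003 m and (value of joint rocker below 0.34 rad or value of joint bar_key below 0.0045 m)).
It fails at once if the square key is pressed (value of joint square_key above 0.003 m).
It fails at once if the jar, its lid, the tub or the bushing is lifted, carried, pushed away or tipped (distance of any of glass_jar, white_tub, jar_lid, bushing from where it was at the start of the episode above 0.012 m or angle between any of glass_jar, white_tub, jar_lid, bushing's own z axis and vertical above 0.3 rad).
It also fails if it takes over 42 s, if anything falls off the work surface, if the arm or the gripper's body presses on something with over 40 N, if the wrist force passes 120 N, or if a joint passes its speed limit or range.

## Working session

There is one attempt and no reset: what is moved stays moved. The work goes in short steps, each a Python script; the robot and the scene stay as the last script left them, time stands still between calls to the robot, and variables do not carry over. Pictures are saved under pics/ and viewed, at most 10 in all, crops included, and the job is handed in when it is done.

```bash
mkdir -p pics
python3 - <<'E'
from workcell import *
import cv2,numpy as np
for n in("scene","side"):
    c=camera(n); cv2.imwrite(f"pics/{n}.png",c["image"]); np.save(f"{n}.npy",c,allow_pickle=True)
    print(n,c["fx"],c["cx"],c["cy"],np.round(c["cam_to_world"],3).tolist(),{k:v for k,v in c.items() if k not in("image","range_z","cam_to_world")},(c["range_z"]>0).mean())
s=read_state();print(s["time"],s["tool_rot"],s["ft_force"],grip_point_offset)
E
```

```text
scene 405.27483465570174 315.1617973975367 188.58768699694605 [[0.584, -0.67, 0.459, 907.431], [0.812, 0.474, -0.34, -218.146], [0.01, 0.571, 0.821, 744.905], [0.0, 0.0, 0.0, 1.0]] {'fx': 405.27483465570174, 'fy': 405.27483465570174, 'cx': 315.1617973975367, 'cy': 188.58768699694605} 0.9957109375
side 384.253395669584 316.922097202842 202.26782870364417 [[-0.924, 0.198, -0.326, 254.798], [-0.381, -0.528, 0.759, 657.293], [-0.022, 0.826, 0.563, 519.324], [0.0, 0.0, 0.0, 1.0]] {'fx': 384.253395669584, 'fy': 384.253395669584, 'cx': 316.922097202842, 'cy': 202.26782870364417} 0.995953125
0.1 [[ 9.57448183e-01  2.88604924e-01 -4.17097545e-04]
 [ 2.88605205e-01 -9.57447665e-01  1.00261088e-03]
 [-1.09990634e-04 -1.08032449e-03 -9.99999410e-01]] [-0.2750475  -0.41071021 -1.18698733] -18.700000000000003
```

View pics/scene.png

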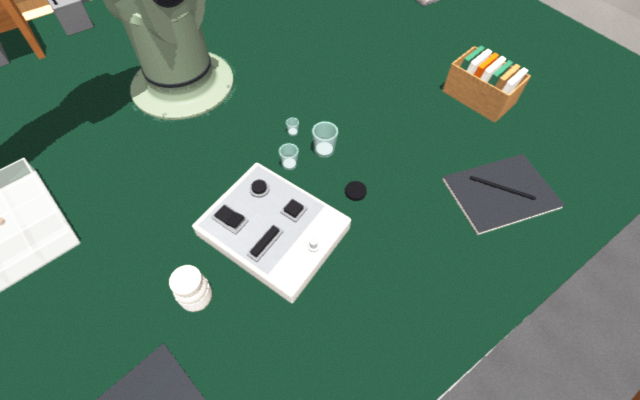

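View pics/side.png

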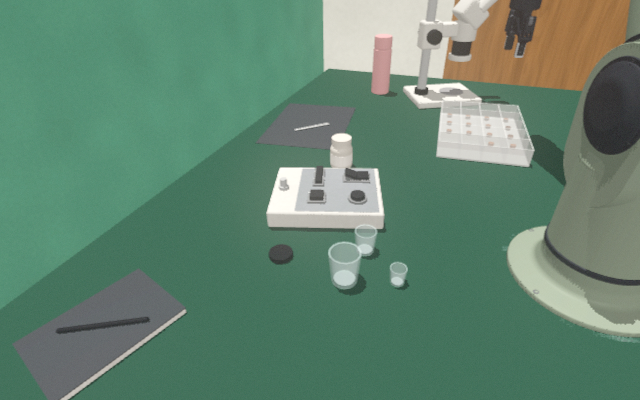

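Scene picture: the console's corners are near (257,165), (350,222), (293,298) and (195,226). The round key is at (259,187), the square key at (293,209), the rocker at (229,217), the bar at (264,242) and the bushing at (313,244). The side view agrees: bushing (283,184), bar (319,176), rocker (357,175), square (317,196), round (358,196).

```bash
cat > h.py <<'E'
import numpy as np,cv2
def rays(c,uv):
    uv=np.atleast_2d(uv).astype(float); M=c["cam_to_world"]
    d=np.c_[(uv[:,0]-c["cx"])/c["fx"],-(uv[:,1]-c["cy"])/c["fy"],-np.ones(len(uv))]
    return M[:3,3],d@M[:3,:3].T
def plane(c,uv,z):
    o,d=rays(c,uv); return o+d*((z-o[2])/d[:,2])[:,None]
def cloud(c):
    v,u=np.mgrid[:400,:640]; o,d=rays(c,np.c_[u.ravel(),v.ravel()])
    return (o+d*c["range_z"].reshape(-1,1)).reshape(400,640,3)
def blobs(m,lo=15):
    n,l,s,cen=cv2.connectedComponentsWithStats(m.astype(np.uint8)); return [(l==i,s[i],cen[i]) for i in range(1,n) if s[i][4]>=lo]
E
python3 - <<'E'
from h import *
seed={"scene":(250,275),"side":(340,215)}
for n in("scene","side"):
    c=np.load(n+".npy",allow_pickle=True).item(); P=cloud(c); im=c["image"]
    m=(abs(P[...,2]-45)<6)&(im.max(2)>0)
    b=max((x for x in blobs(m) if np.linalg.norm(np.median(P[x[0]],0)[:2]-plane(c,[(275,228)] if n=="scene" else [(327,190)],45)[0,:2])<80),key=lambda x:x[1][4])
    Q=P[b[0]]; r=cv2.minAreaRect(Q[:,:2].astype(np.float32)); print(n,"top rect",r,"medz",np.median(Q[:,2]))
    # black blobs inside the console
    hull=cv2.fillConvexPoly(np.zeros((400,640),np.uint8),cv2.convexHull(np.argwhere(b[0])[:,::-1].astype(np.int32)),1)
    for k in blobs((im.max(2)<75)&(hull>0)):
        q=plane(c,k[2],61)[0]; print(" black",k[1][4],np.round(k[2],1),"z=61:",np.round(q,1),"cloud med",np.round(np.median(P[k[0]],0),1),"zmax",np.percentile(P[k[0]][:,2],95))
    t=blobs((P[...,2]>4)&(P[...,2]<120))
    for k in t:
        q=np.median(P[k[0]],0)
        if k[1][4]<1500 and 300<np.hypot(*q[:2])<900: print("  obj",k[1][4],np.round(k[2]),np.round(q))
E
```

```text
scene top rect ((531.0529174804688, -45.16810607910156), (250.77659606933594, 200.63893127441406), 18.80648422241211) medz 46.05255371416649
 black 145 [258.6 186.8] z=61: [453.7 -27.5  61. ] cloud med [453.9 -27.8  61.9] zmax 63.94516317803893
 black 185 [293.1 208.3] z=61: [538.1   1.4  61. ] cloud med [538.6   1.2  61.6] zmax 63.90036202588451
 black 327 [229.2 216.8] z=61: [ 482.1 -111.6   61. ] cloud med [ 481.6 -111.8   60.7] zmax 68.09957196044888
 black 267 [264.3 241.1] z=61: [567.3 -83.5  61. ] cloud med [567.7 -84.5  61.7] zmax 63.77044538421035
  obj 746 [19. 28.] [-413. -285.   46.]
  obj 1033 [71. 15.] [-390. -154.   56.]
  obj 79 [426.   2.] [105. 809.   9.]
  obj 129 [ 3. 56.] [-356. -364.   18.]
  obj 184 [292. 126.] [323. 143.  25.]
  obj 729 [325. 138.] [415. 172.  48.]
  obj 415 [289. 155.] [402.  81.  35.]
  obj 339 [356. 190.] [552. 155.  13.]
  obj 1420 [191. 288.] [ 578. -237.   83.]
side top rect ((532.1622314453125, -41.20903015136719), (250.1325225830078, 200.44529724121094), 18.984996795654297) medz 45.230296478673864
  obj 36 [306. 127.] [ 755. -434.    5.]
  obj 365 [280. 253.] [549. 164.  12.]
  obj 336 [397. 273.] [321. 153.  25.]
```

The console rectangle comes out at 250×200 mm in both views: centre about (531.5,-43), yaw 0.33 rad, and the control positions agree. Next I'll go above it and refine with the wrist camera.

Run:
```python
from workcell import *
from h import *
a=np.radians(18.9);c_,s_=np.cos(a),np.sin(a)
R=np.array([[c_,s_,0],[s_,-c_,0],[0,0,-1]])
clamp(); print(read_state()["time"])
movep([525,-60,260],R); print(read_state()["time"])
wait(.3)
c=camera("wrist"); np.save("wrist.npy",c,allow_pickle=True); cv2.imwrite("pics/wrist.png",c["image"])
s=read_state();print(s["time"],s["eef_pos"],s["ft_force"],s["finger_gap"]);print(np.round(c["cam_to_world"],2).tolist(),c["fx"])
P=cloud(c);im=c["image"]
m=(abs(P[...,2]-45)<5)
b=max(blobs(m),key=lambda x:x[1][4]);Q=P[b[0]];print(cv2.minAreaRect(Q[:,:2].astype(np.float32)),np.median(Q[:,2]))
for k in blobs((im.max(2)<75)&(P[...,2]>50)&(P[...,2]<75),100):
    pts=np.argwhere(k[0])[:,::-1]; r=cv2.minAreaRect(plane(c,pts,61)[:,:2].astype(np.float32)); print(np.round(k[2]),k[1][4],r)
for k in blobs((P[...,2]>4)&(P[...,2]<120),100): print(" obj",k[1][4],np.round(k[2]),np.round(np.median(P[k[0]],0)))
```

```text
0.8667
3.15
3.5 [524.97920872 -60.1772072  259.95774548] [-0.6875905   0.59087535 -0.51522897] -0.12757174460276774
[[0.32, 0.91, 0.26, 589.77], [-0.95, 0.31, 0.09, -37.48], [0.0, -0.28, 0.96, 401.63], [0.0, 0.0, 0.0, 1.0]] 326.03188404817485
((529.30322265625, -45.513580322265625), (248.14877319335938, 199.3409881591797), 18.863563537597656) 44.33154711988658
[265. 146.] 857 ((534.1216430664062, 2.97283935546875), (29.887859344482422, 30.63783836364746), 18.888940811157227)
[350. 147.] 1055 ((562.2459716796875, -80.43002319335938), (16.503934860229492, 69.8828353881836), 18.888416290283203)
[348. 226.] 1220 ((479.3353576660156, -109.25750732421875), (54.448726654052734, 31.716766357421875), 18.879560470581055)
[269. 226.] 763 ((453.0042724609375, -26.234376907348633), (38.73674774169922, 38.27328872680664), 88.52717590332031)
 obj 39017 [308. 146.] [549. -39.  45.]
 obj 1534 [146.  85.] [549. 155.  11.]
 obj 3848 [480. 193.] [ 563. -223.   83.]
 obj 3481 [ 91. 200.] [408. 176.  48.]
 obj 1410 [174. 231.] [394.  83.  35.]
 obj 743 [117. 267.] [318. 144.  25.]
 obj 209 [625. 395.] [ 345. -604.   12.]
```

View pics/wrist.png

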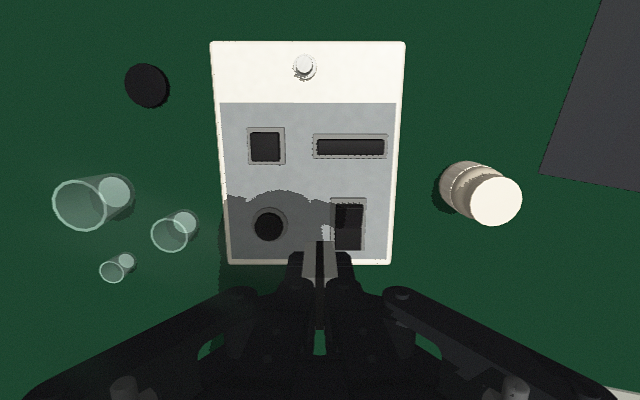

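Everything agrees to within 2 mm, and the layout is confirmed: square (265,146), bar (350,147), rocker (348,226), round (269,226). Taking the console centre as (530.4,-44.4), I'll push the rocker now.

```bash
cat >> h.py <<'E'
a=np.radians(18.88);C=np.array([530.4,-44.4])
R=np.array([[np.cos(a),np.sin(a),0],[np.sin(a),-np.cos(a),0],[0,0,-1]])
def at(x,y,z): return [*(C+R[:2,:2]@np.array([x,-y])),z]
E
python3 - <<'E'
from workcell import *
from h import *
print(at(-54,-45,0),at(20,-45,0))
movep(at(-54,-45,110),R); movel(at(-54,-45,74),max_speed=80); wait(.2)
print(read_state()["time"],read_state()["ft_force"])
g=movel(at(-54,-45,53),max_speed=12,guard=15)
s=read_state();print(g,s["time"],s["eef_pos"],s["ft_force"])
wait(.3);s=read_state();print(s["eef_pos"],s["ft_force"])
movel(at(-54,-45,95),max_speed=100)
movep(at(20,-45,120),R);
c=camera("wrist");cv2.imwrite("pics/w2.png",c["image"]);P=cloud(c);im=c["image"]
for n in("scene","side"):
    c=camera(n);P=cloud(c);im=c["image"]
    for x in(-90,-60,-50,-45): 
        d=np.linalg.norm(P[...,:2]-np.array(at(x,-45,0)[:2]),axis=2)<5; d&=im.max(2)<90; print(n,x,d.sum(),np.median(P[d][:,2]) if d.any() else None)
    cv2.imwrite(f"pics/{n}2.png",cv2.resize(im[130:270,190:420],None,fx=3,fy=3))
print(read_state()["time"])
E
```

```text
[np.float64(493.86670989356), np.float64(-104.4526328648353), 0] [np.float64(563.8853892510252), np.float64(-80.50718358868943), 0]
4.9833 [-0.60638881  0.76345943 -0.97905492]
True 6.2333 [ 494.12134074 -104.45553196   57.96584314] [-2.07599984 -1.01848156 13.18223475]
[ 494.11100484 -104.44174765   57.96109304] [-3.41888678  0.6636989  13.83787982]
scene -90 21 67.92911434748396
scene -60 0 None
scene -50 0 None
scene -45 0 None
side -90 9 66.89676807391595
side -60 7 58.06324731828005
side -50 7 58.6577722065079
side -45 8 57.90671937719736
7.6167
```

View pics/side2.png

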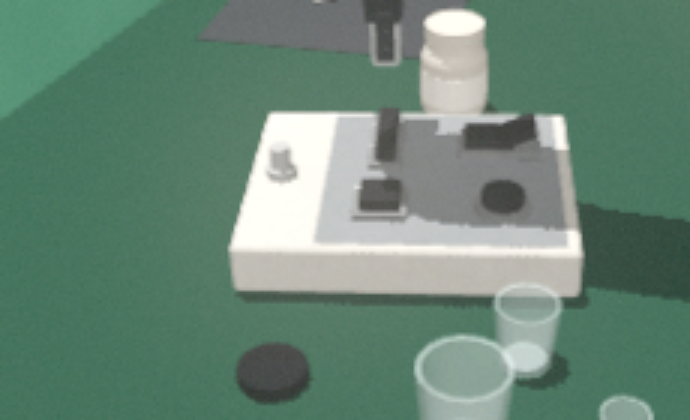

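The rocker is fully tipped: in the crop its +x half (490,135) is level at z≈58, and the other end (525,127) is raised. The bar comes next, then the round key.

Run:
```python
from workcell import *
from h import *
def press(x,y):
    movel(at(x,y,66),max_speed=80); wait(.2)
    g=movel(at(x,y,50),max_speed=10,guard=15); wait(.3)
    s=read_state();print(g,s["time"],s["eef_pos"],s["ft_force"]); return g and 53.5<s["eef_pos"][2]<56.5
ok=press(20,-45); movel(at(20,-45,100),max_speed=100)
c=camera("side");P=cloud(c)
d=(abs((P[...,:2]-at(20,-45,0)[:2])@R[:2,0])<6)&(abs((P[...,:2]-at(20,-45,0)[:2])@R[:2,1])<30)&(P[...,2]<75);print("bar z",d.sum(),np.median(P[d][:,2]))
if ok:
    movep(at(-70,45,100),R); ok=press(-70,45)
    if ok: wait(2); print(read_state()["eef_pos"],read_state()["ft_force"])
    movel(at(-70,45,120),max_speed=100)
    movel(at(-70,45,200))
for n in("scene","side"):
    c=camera(n);cv2.imwrite(f"pics/{n}3.png",cv2.resize(c["image"][110:320,150:420],None,fx=2.5,fy=2.5))
print(ok,read_state()["time"])
```

```text
True 10.0333 [563.93753446 -80.5005068   54.8262778 ] [-3.05142376  0.82803922 11.83391027]
bar z 65 54.68661135222061
True 13.425 [449.6739081  -24.45697089  54.8838664 ] [-2.49749352  0.09361113 16.36881113]
[449.68670624 -24.48526382  54.87467707] [-2.82891094  0.39956568 15.49151764]
True 17.0167
```

View pics/side3.png

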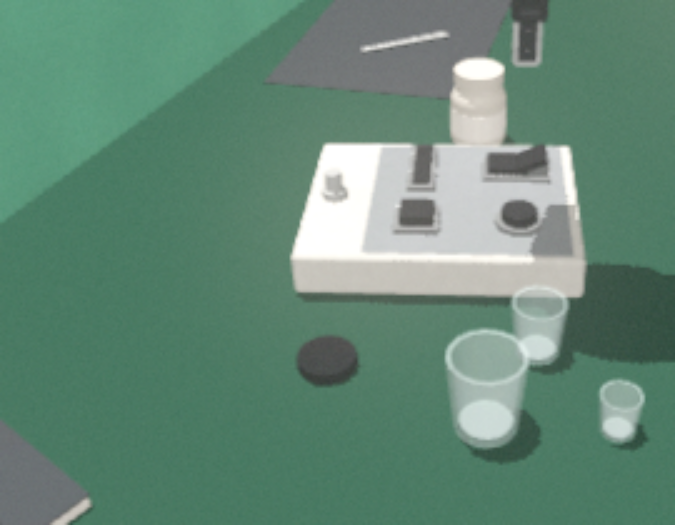

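The picture shows the rocker tipped (515,163), the bar down (423,167), the round key (519,213) and square key (416,212) up, and the loose things unmoved. I'm handing the job in.

```bash
python3 -c "
from workcell import *
print(finish_job())"
```

```text
the job is handed in; nothing more can be done
None
```

I tipped the rocker fully over, pressed the bar key down so that it stayed down, then held the round key down for over two seconds and let it up. The square key and the loose things looked untouched in the last picture. The job is handed in at about 17 s of robot time; no verdict came back.

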